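# Feed a tube rack along the guide fence into the analyser

### The arm

A 6-joint arm with a two-finger parallel gripper is mounted at the origin on a cart in front of the work surface, level with it; the furniture and walls round the work are solid. World frame = base frame: x ahead of the robot, y to its left, z up, the work surface at z = 0. Lengths are in m, angles in rad, forces in N, time in s.
With the tool pointing down it reaches from about 0.325 to 1 m from the base axis. Payload 5.1 kg.
Tool frame: the origin (TCP) lies on the centre line of the jaws, within the pads' length; the fingertips stand 11 mm ahead of it and the grasp point (between the pads) lies 8 mm behind it; x points along the fingers, z is the direction in which the jaws open and shut, and the axes are right-handed (so a half turn about x gives the same grasp; the last joint's range is limited). The gripper opens to 85 mm and grips with 20 to 120 N. Pads are 22 mm wide; open, the fingers measure 114 mm over their backs; the gripper's body (76 mm by 85 mm) begins 54 mm behind the grasp point. The pads swing forward as they close: fully open they stand 13 mm farther back than shut.
Start: joints at [-1.402, 0.124, 1.65, -0, 1.367, -0.083], TCP at [0.162, -0.629, 0.242] pointing down, gripper open.
Joint ranges: [-2.61, 2.61], [-1.02, 2.33], [0.03, 2.71], [-1.35, 4.49], [0.32, 2.68], [-2.91, 2.91]. Speed limits (rad/s): [2.57, 2.57, 3.14, 3.14, 3.14, 3.14].

### API

Orientations are given as a unit quaternion [x, y, z, w].
In Python, from rig import robot, move_gripper, telemetry, cams gives the robot as it stands. Calls block until the motion is done:
- robot.reach(position, orientation): joint-space move of the TCP to a pose.
- robot.movel(position, attitude=None, rate=0.15, f_stop=None): straight line of the TCP; attitude=None keeps the orientation; rate is the mean speed in m/s. With f_stop (N) it stops when the force on the tool has changed by that much, and returns True; else False.
- robot.move_joints(angles): joint-space move.
- move_gripper(opening, grip_force=None): opening from 0.0 (shut) to 1.0 (fully open); grip_force is the grip in N (None keeps the last); returns when the fingers have stopped.
- robot.hold(seconds).
- robot.inverse_kinematics(position, orientation): joint angles nearest the present ones, or None.
- telemetry.read_state(): the state.
- cams.grab_frame(name): name is "side" or "top" or "wrist"; returns the picture (384x512x3 uint8, blue, green, red); there is no depth.
- cams.calibration(name): a dict with "camera_matrix" (3x3 intrinsics, pixels), "origin" and "rotation" of the camera in the world. Camera axes: x right, y up, looking along -z (the intrinsics and any distortion apply to the point x, -y, -z); pixel columns grow to the right and rows downward; lengths in m; the calibration is good to about 2 mm. A picture is of the moment at which its call begins: read the wrist's pose just before it. calibration takes no time and is no camera call; for the wrist camera it gives the pose at the moment of the call.
A pose or a line that the arm cannot do raises robot.MotionError and nothing moves.
- robot.job_done(): hands the job in, once; it reports no verdict.
The state is a dict: "t": time; "joint_pos": joint angles; "qvel": joint speeds; "joint_efforts": joint torques, N m; "ee_pos": TCP position; "tool_rot": TCP orientation; "contact_force": force on the tool from outside, world axes, zero at the start; "ft_torque": the same for the moment, N m; "grip_width": opening from 0.0 (shut) to 1.0 (fully open).
Only numpy, scipy, OpenCV 4.12 (cv2) and the standard library are available. Lean on these libraries where they do the work, as an engineer would, in place of code of your own. Each camera call takes 0.05 s, during which the arm holds its last target.

### The job

Take the push stick out of its tray and, with the stick alone, square the tube rack up flush against the analyser's guide fence, then feed it into the tunnel, keeping it lightly pressed and flush on the fence and never forcing it, until it is fully home at the hidden stop and the spring roller has dropped into its notch. Then lay the push stick back in its tray.

Things in the scene. Friction and masses are not known exactly. Their poses are not given: they have to be found in the camera images.
- analyser: White benchtop analyser, case 202 x 180 x 205 mm, fixed, with a grey open loading deck. Origin: desk level, below the fence's face, in the plane of the tunnel mouth. +y = feed direction along the fence into the tunnel; +x = from the open deck to the fence; z up. Deck top at z = 12 mm, reaching from the fence face (x = 0) to x = -112 mm and from the mouth (y = 0) back to y = -215 mm.
- fence: The straight aluminium guide fence on the analyser, 14 mm thick, top 40 mm above desk level; same origin and axes as analyser; its face towards the open deck is the plane x = 0. It runs on inside the tunnel.
- tunnel_mouth (a point): Centre of the tunnel mouth at deck height, axes as the analyser. The tunnel is 42 mm wide (fence face to a square-edged wall on the open side), its roof 105 mm above the deck: the stick's bar fits in behind the rack, the gripper does not. A firm back stop hides inside, parked anew each time and not measured: with the rack home its leading end is 132 to 152 mm past the mouth.
- roller (a joint): Travel (m) of a sprung roller (2.4 to 4.5 N) that rides with the back stop on the tunnel's open side: 0 free, about 0.0045 while it rides on the flank of a flush rack (first met when the leading end is 102 to 122 mm past the mouth), below 0.001 once it has dropped into the rack's notch. Feeding then takes up to about 12 N; against the stop the force rises steeply.
- rack: White tube rack, five capped tubes fixed in it, loose on the deck, about 0.3 kg (varies). Origin: on its underside, mid-width, 60 mm behind the leading end. +y = leading end (rounded nose, y = 60 mm); +x = flat face that rides on the fence (x = 18 mm); open-side flank at x = -18 mm, with the roller's notch. Body 46 mm high, tubes to 99 mm, rear face y = -60 mm.
- rack_socket (a point): Push socket in the rack's rear: point on the rear face (rack y = -60 mm), mid-width of the socket (rack x = -6 mm), 14 mm above the underside; axes as the rack. A recess 18 mm wide, open to the rear and upward, between two cheeks 36 mm high that reach 12 mm back from the rear face; its floor is 3 mm thick.
- rack_front (a point): Point on the rack's fence-side face, 5 mm behind its leading end, 20 mm above its underside. Axes as the rack.
- rack_rear (a point): Point on the rack's fence-side face, 5 mm ahead of its rear face, 20 mm above its underside. Axes as the rack.
- stick: Push stick, 0.14 kg. Origin: underside of its foot, below the handle; +y along the bar to the nose, z up. Foot 32 x 48 x 8 mm; handle 16 mm wide (x), 36 mm (y), z = 8 to 58 mm; level round bar 13 mm thick, axis 10 mm above the underside, ending in a round rubber nose 14 mm thick, tip 139 mm ahead of the origin.
- stick_grip (a point): Grip point in the middle of the stick's handle, 35 mm above the underside of its foot. Axes as the stick; grasp across x.
- stick_tray: Shallow white tray for the push stick, fixed, 62 x 210 mm outside, inside 54 x 202 mm, floor 3 mm thick, rim 11 mm above the desk. Origin: centre of its underside; its y is the long axis. The stick lies in it with the nose to +y, the stick's origin about 55 mm to the -y side.
- strip_bottle: Bystander: white bottle with a black cap, 50 mm wide, 133 mm high, behind the fence. Origin at its underside.
- lancet_box: Bystander: small box 66 x 70 x 46 mm behind the analyser. Origin at its underside.
Not all that is in view belongs to the job. Of the things that look like the stick, the smaller one is meant.

How it is judged:
On the way, in this order (a step that is already met when the one before it is completed fails the run):
1. the rack is squared up flush on the fence (both ends within 3 mm), its leading end still outside the tunnel mouth (x of each of rack_front, rack_rear in the frame of analyser above -0.003 m and y of rack_front in the frame of analyser below -0.005 m), for 0.2 s.
2. the rack is 1 to 9 cm into the tunnel, pushed by the stick and pressed on the fence (y of rack_front in the frame of analyser between 0.01 and 0.09 m and contact force between rack and fence above 0.5 N and contact force between rack and stick above 0.5 N), for 0.3 s.
3. the rack is home: the roller has dropped into its notch (y of rack_front in the frame of analyser above 0.124 m and value of joint roller below 0.002 m), for 0.2 s.
At the end, for the whole second after the job is handed in: The rack is in the tunnel with the roller in its notch (roller below 2 mm), upright, flush on the fence (both ends within 3 mm) and at rest; the push stick lies flat and at rest on the floor of its tray, along it (all of step 3 and x of each of rack_front, rack_rear in the frame of analyser above -0.003 m and angle between rack's own z axis and vertical below 0.05 rad and linear speed of each of rack, stick below 0.01 m/s and x of stick in the frame of stick_tray between -0.015 and 0.015 m and z of stick in the frame of stick_tray below 0.007 m and angle between stick's own z axis and vertical below 0.06 rad and y of stick in the frame of stick_tray between -0.085 and 0.085 m and angle between the y axis of stick and the y axis of stick_tray, either way round below 0.15 rad); the robot touches nothing.
It fails at once if the rack is forced: pushed by the stick with more than 20 N, or pressed on the fence with more than 15 N (contact force between stick and rack above 20 N or contact force between rack and fence above 15 N).
It fails at once if in the tunnel, the rack is more than 3 mm off the fence at either end (y of rack_front in the frame of analyser above 0 m and x of any of rack_front, rack_rear in the frame of analyser below -0.003 m).
It fails at once if the gripper or arm touches the rack (contact force between any of the fingers, the arm and rack above 0.5 N).
It fails at once if the rack is tipped or lifted (angle between rack's own z axis and vertical above 0.12 rad or z of rack in the frame of analyser above 0.02 m).
It fails at once if the bottle or the lancet box is knocked (moved 20 mm) (distance of any of strip_bottle, lancet_box from where it was at the start of the episode above 0.02 m).
It also fails if it takes over 72 s, if anything falls off the work surface, if the arm or the gripper's body presses on something with over 40 N, if the wrist force passes 120 N, or if a joint passes its speed limit or range.

## Working session

There is one attempt and no reset: what is moved stays moved. The work goes in short steps, each a Python script; the robot and the scene stay as the last script left them, time stands still between calls to the robot, and variables do not carry over. Pictures are saved under pics/ and viewed, and the job is handed in when it is done.

```bash
ls; mkdir -p pics
python3 - <<'E'
from rig import robot, move_gripper, telemetry, cams
import cv2
print(telemetry.read_state())
for n in ["side","top","wrist"]:
    print(n,cams.calibration(n))
    cv2.imwrite(f"pics/{n}0.png",cams.grab_frame(n))
E
```

```text
pics
{'t': 0.0, 'joint_pos': array([-1.40158544e+00,  1.24475034e-01,  1.65165932e+00, -1.66834588e-05,
        1.36749311e+00, -8.25848770e-02]), 'qvel': array([-0.0006927 , -0.00024779, -0.00145631,  0.00169988,  0.00072728,
       -0.00121392]), 'joint_efforts': array([-4.85699802e-04, -4.23613214e+01, -3.65452158e+01, -9.63361708e-05,
        7.06012419e-03,  1.13439165e-05]), 'ee_pos': array([ 0.16182229, -0.62893464,  0.24108113]), 'tool_rot': array([ 0.43374065,  0.55936004, -0.43277677,  0.55829173]), 'contact_force': array([ 0.27490339,  0.52195818, -0.20416841]), 'ft_torque': array([0.0403962 , 0.03350193, 0.01788742]), 'grip_width': 1.0032434911449164}
side {'camera_matrix': array([[348.28737656,   0.        , 256.3607645 ],
       [  0.        , 348.28737656, 186.56599151],
       [  0.        ,   0.        ,   1.        ]]), 'origin': array([ 0.68919961, -0.92108235,  0.97181227]), 'rotation': array([0.33791729, 0.02915727, 0.0686929 , 0.93821269])}
top {'camera_matrix': array([[366.87346034,   0.        , 255.95356022],
       [  0.        , 366.87346034, 195.27184519],
       [  0.        ,   0.        ,   1.        ]]), 'origin': array([ 0.50059491, -0.20660729,  1.06866168]), 'rotation': array([ 0.02324308, -0.02057482, -0.70444138,  0.70908306])}
wrist {'camera_matrix': array([[325.02308388,   0.        , 251.03804686],
       [  0.        , 325.02308388, 191.40817582],
       [  0.        ,   0.        ,   1.        ]]), 'origin': array([ 0.23344276, -0.61053474,  0.37313424]), 'rotation': array([-0.11461227,  0.09107673, -0.60580299,  0.78203056])}
```

View pics/side0.png

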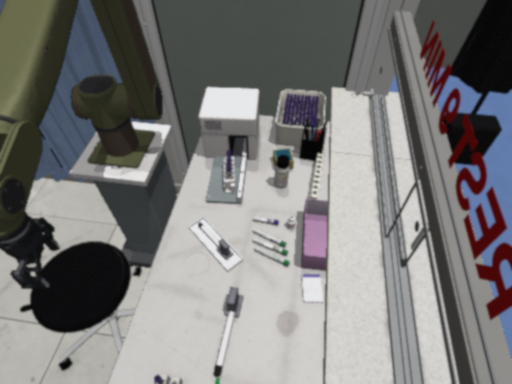

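View pics/top0.png

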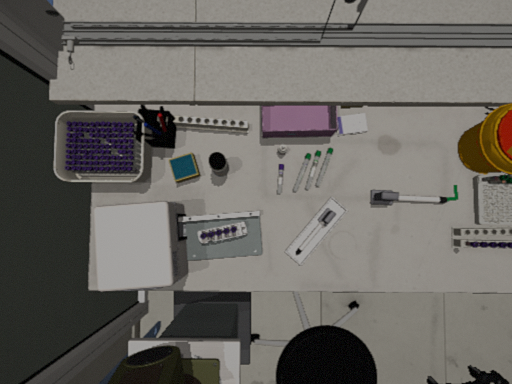

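View pics/wrist0.png

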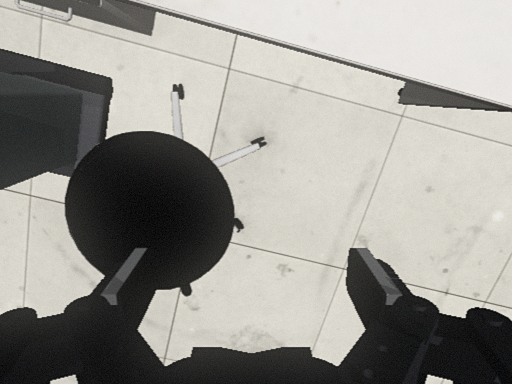

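```bash
cat > h.py <<'E'
from rig import robot, move_gripper, telemetry, cams
import cv2, numpy as np
from scipy.spatial.transform import Rotation as R
def px2w(cal,u,v,z):
    K=cal["camera_matrix"]; d=np.array([(u-K[0,2])/K[0,0],-(v-K[1,2])/K[1,1],-1.])
    d=R.from_quat(cal["rotation"]).apply(d); o=cal["origin"]
    return o+d*(z-o[2])/d[2]
def w2px(cal,p):
    K=cal["camera_matrix"]; c=R.from_quat(cal["rotation"]).inv().apply(np.array(p)-cal["origin"])
    return K[0,0]*c[...,0]/-c[...,2]+K[0,2], K[1,1]*-c[...,1]/-c[...,2]+K[1,2]
def crop(src,dst,x0,y0,x1,y1,s):
    im=cv2.imread(src)[y0:y1,x0:x1]; cv2.imwrite(dst,cv2.resize(im,None,fx=s,fy=s,interpolation=cv2.INTER_CUBIC))
def down(yaw):
    "tool x down; jaw axis z horizontal at angle yaw in world"
    x=np.array([0,0,-1.]); z=np.array([np.cos(yaw),np.sin(yaw),0]); y=np.cross(z,x)
    return R.from_matrix(np.c_[x,y,z]).as_quat()
def st(): 
    s=telemetry.read_state(); print("t",round(s["t"],2),"p",np.round(s["ee_pos"],4),"F",np.round(s["contact_force"],2),"g",round(s["grip_width"],3)); return s
E
python3 - <<'E'
from h import *
crop("pics/top0.png","pics/c1.png",160,190,360,280,4)
c=cams.calibration("top")
for n,u,v,z in [("stick handle",330,212,.06),("tray c",316,231,.011),("nose",298,251,.013),("fence L",182,216,.04),("fence R",260,212,.04),("rack",222,232,.1)]:
    print(n,px2w(c,u,v,z))
E
```

```text
stick handle [ 0.51848498 -0.40614477  0.06      ]
tray c [ 0.46461476 -0.37537856  0.011     ]
nose [ 0.40746611 -0.32350505  0.013     ]
fence L [0.50490069 0.00427656 0.04      ]
fence R [ 0.51754264 -0.21415883  0.04      ]
rack [ 0.4633422 -0.1141011  0.1      ]
```

View pics/c1.png

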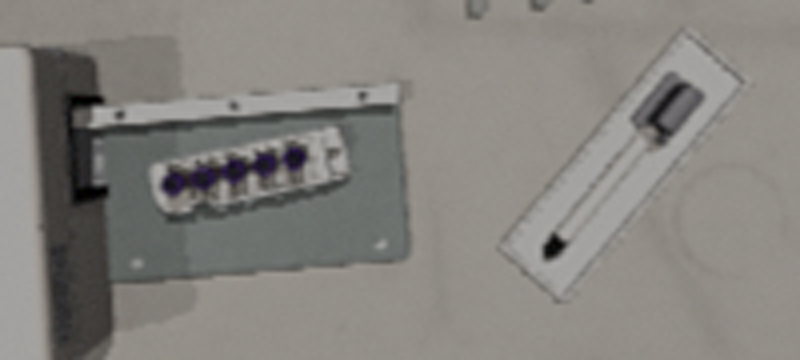

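Run:
```python
from h import *
s=telemetry.read_state(); T=R.from_quat(s["tool_rot"]); print(np.round(T.as_matrix(),3))
c=cams.calibration("wrist")
print("cam in tool",np.round(T.inv().apply(c["origin"]-s["ee_pos"]),4)); print(np.round((T.inv()*R.from_quat(c["rotation"])).as_matrix(),3))
for a in (3.3,183.3,53,233):
  for p in ([.46,-.15,.06],[.46,-.13,.3],[.51,-.40,.05],[.49,-.4,.25],[.42,-.25,.07],[.36,-.13,.3]):
    q=robot.inverse_kinematics(p,down(np.radians(a))); print(a,p,None if q is None else np.round(q,2))
```

```text
[[-0.     0.968  0.249]
 [ 0.002  0.249 -0.968]
 [-1.     0.    -0.002]]
cam in tool [-0.1319  0.074  -0.0003]
[[ 0.002  0.29  -0.957]
 [ 0.     0.957  0.29 ]
 [ 1.    -0.001  0.002]]
3.3 [0.46, -0.15, 0.06] [-0.43 -0.05  2.16 -0.    1.03 -0.48]
3.3 [0.46, -0.13, 0.3] [-0.39 -0.3   1.95 -0.    1.49 -0.45]
3.3 [0.51, -0.4, 0.05] [-0.75  0.3   1.79 -0.    1.05 -0.81]
3.3 [0.49, -0.4, 0.25] [-0.77  0.08  1.68 -0.    1.38 -0.83]
3.3 [0.42, -0.25, 0.07] [-0.65 -0.06  2.15 -0.    1.05 -0.7 ]
3.3 [0.36, -0.13, 0.3] [-0.49 -0.54  2.12 -0.    1.56 -0.54]
183.3 [0.46, -0.15, 0.06] [-0.43 -0.05  2.16 -0.    1.03  2.66]
183.3 [0.46, -0.13, 0.3] [-0.39 -0.3   1.95 -0.    1.49  2.7 ]
183.3 [0.51, -0.4, 0.05] [-0.75  0.3   1.79 -0.    1.05  2.34]
183.3 [0.49, -0.4, 0.25] [-0.77  0.08  1.68 -0.    1.38  2.31]
183.3 [0.42, -0.25, 0.07] [-0.65 -0.06  2.15 -0.    1.05  2.44]
183.3 [0.36, -0.13, 0.3] [-0.49 -0.54  2.12 -0.    1.56  2.6 ]
53 [0.46, -0.15, 0.06] [-0.43 -0.05  2.16 -0.    1.03 -1.35]
53 [0.46, -0.13, 0.3] [-0.39 -0.3   1.95  0.    1.49 -1.31]
53 [0.51, -0.4, 0.05] [-0.75  0.3   1.79  0.    1.05 -1.67]
53 [0.49, -0.4, 0.25] [-0.77  0.08  1.68  0.    1.38 -1.69]
53 [0.42, -0.25, 0.07] [-0.65 -0.06  2.15  0.    1.05 -1.57]
53 [0.36, -0.13, 0.3] [-0.49 -0.54  2.12  0.    1.56 -1.41]
233 [0.46, -0.15, 0.06] [-0.43 -0.05  2.16 -0.    1.03  1.79]
233 [0.46, -0.13, 0.3] [-0.39 -0.3   1.95  0.    1.49  1.83]
233 [0.51, -0.4, 0.05] [-0.75  0.3   1.79 -0.    1.05  1.47]
233 [0.49, -0.4, 0.25] [-0.77  0.08  1.68  0.    1.38  1.45]
233 [0.42, -0.25, 0.07] [-0.65 -0.06  2.15 -0.    1.05  1.57]
233 [0.36, -0.13, 0.3] [-0.49 -0.54  2.12  0.    1.56  1.73]
```

Run:
```python
from h import *
import json
robot.reach([.455,-.15,.21],down(np.radians(3.3)))
s=st(); c=cams.calibration("wrist"); im=cams.grab_frame("wrist"); cv2.imwrite("pics/w1.png",im)
json.dump({k:np.array(v).tolist() for k,v in c.items()},open("w1.json","w"))
st()
cv2.imwrite("pics/w1b.png",cv2.resize(im,(800,600),interpolation=cv2.INTER_CUBIC))
```

```text
t 2.17 p [ 0.4551 -0.1507  0.2102] F [ 0.22  0.65 -0.71] g 1.001
t 2.23 p [ 0.4551 -0.1508  0.2102] F [ 0.19 -0.06  0.71] g 1.003
```

View pics/w1b.png

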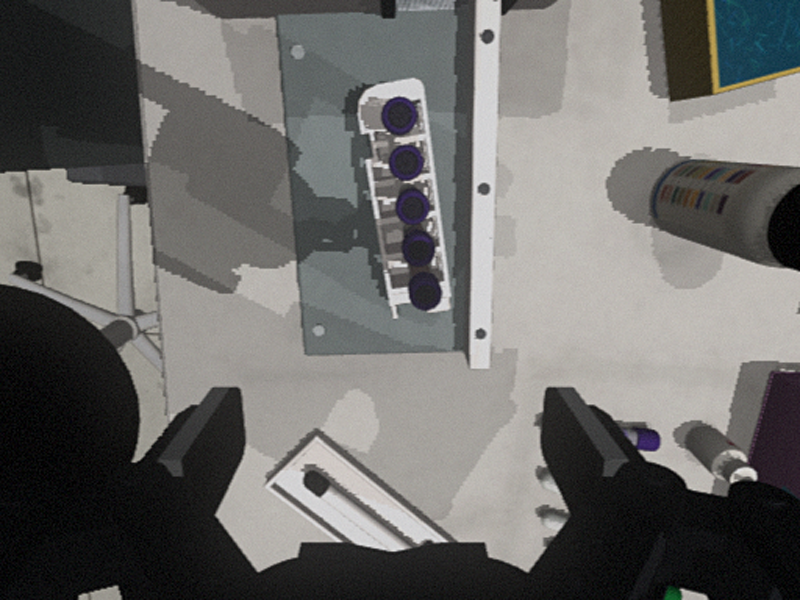

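Run:
```python
from h import *
crop("pics/w1.png","pics/c2.png",170,0,330,120,5)
crop("pics/w1.png","pics/c3.png",170,115,330,235,5)
```

```text
(no output)
```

View pics/c2.png

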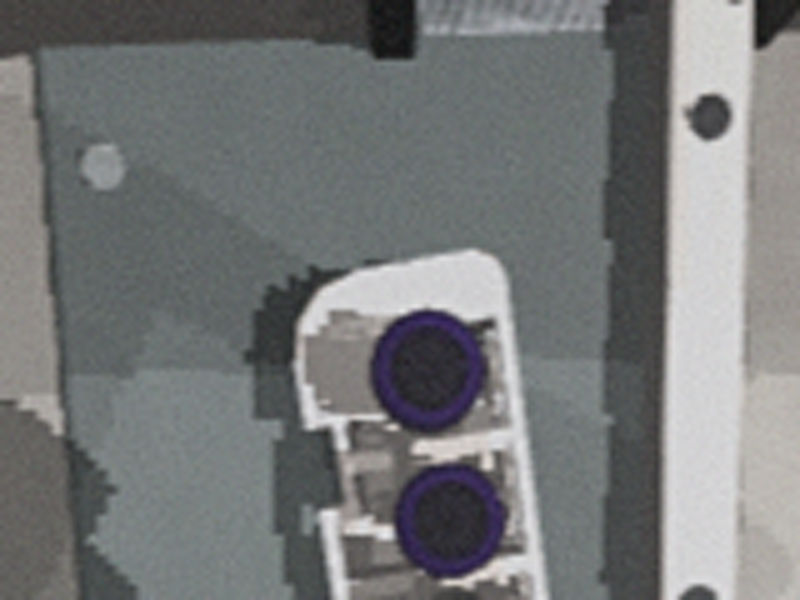

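View pics/c3.png

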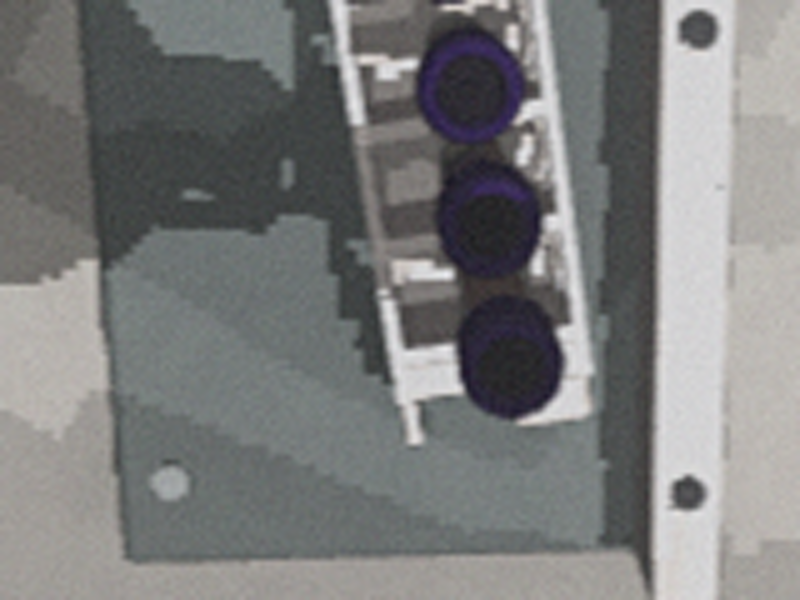

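Run:
```python
from h import *
import json
c={k:np.array(v) for k,v in json.load(open("w1.json")).items()}
def P(which,u,v,z): return px2w(c,170+u/5,(0 if which==2 else 115)+v/5,z)
pts=dict(f0=P(2,668,60,.04),f1=P(2,662,590,.04),f2=P(3,661,100,.04),f3=P(3,653,590,.04),
 dl0=P(2,40,60,.012),dl1=P(3,127,556,.012),db0=P(3,127,558,.012),db1=P(3,600,549,.012),m0=P(2,45,46,.012),m1=P(2,360,40,.012),
 rf0=P(2,508,300,.058),rf1=P(2,545,570,.058),rf2=P(3,590,370,.058),ro0=P(2,298,340,.058),ro1=P(3,335,20,.058),ro2=P(3,393,385,.058),
 nose=P(2,470,250,.058),cheek=P(3,415,445,.048),rear=P(3,590,414,.058))
for k,v in pts.items(): print(k,np.round(v,4))
f=np.array([pts[k][:2] for k in("f0","f1","f2","f3")]); d=f[0]-f[3]; print("fence ang",np.degrees(np.arctan2(d[1],d[0])))
def ang(a,b): d=pts[a]-pts[b]; return np.degrees(np.arctan2(d[1],d[0]))
print("deckleft",ang("dl0","dl1"),"mouth-90",ang("m1","m0")+90,"back",ang("db1","db0")+90,"rack",ang("rf0","rf2"),ang("ro0","ro2"))
# stick in w1b image scale 1.5625
def Q(u,v,z): return px2w(c,u/1.5625,v/1.5625,z)
print("nose",Q(305,470,.013),Q(330,495,.013))
```

```text
f0 [ 0.4909 -0.0094  0.04  ]
f1 [ 0.4987 -0.0953  0.04  ]
f2 [ 0.5001 -0.1106  0.04  ]
f3 [ 0.5085 -0.2085  0.04  ]
dl0 [ 0.3806 -0.0096  0.012 ]
dl1 [ 0.3979 -0.2192  0.012 ]
db0 [ 0.3979 -0.2197  0.012 ]
db1 [ 0.5013 -0.2117  0.012 ]
m0 [ 0.3815 -0.0073  0.012 ]
m1 [ 0.4385 -0.0031  0.012 ]
rf0 [ 0.4661 -0.0497  0.058 ]
rf1 [ 0.4756 -0.092   0.058 ]
rf2 [ 0.4893 -0.158   0.058 ]
ro0 [ 0.4322 -0.0577  0.058 ]
ro1 [ 0.4401 -0.0982  0.058 ]
ro2 [ 0.4536 -0.1628  0.058 ]
nose [ 0.4595 -0.0425  0.058 ]
cheek [ 0.4585 -0.1776  0.048 ]
rear [ 0.49   -0.1663  0.058 ]
fence ang 95.05178484455831
deckleft 94.7283896785959 mouth-90 94.2208030478805 back 94.4225359189536 rack 102.04719277322909 101.46697881133143
nose [ 0.39853293 -0.31367226  0.013     ] [ 0.4178095  -0.33487198  0.013     ]
```

Run:
```python
from h import *
import json
c={k:np.array(v) for k,v in json.load(open("w1.json")).items()}
print("rear tube top",px2w(c,170+512/5,115+360/5,.111))
ct=cams.calibration("top"); print("handle",px2w(ct,327,216,.06))
robot.reach([.507,-.40,.20],down(np.radians(53)))
s=st(); c=cams.calibration("wrist"); im=cams.grab_frame("wrist"); cv2.imwrite("pics/w2.png",im)
json.dump({k:np.array(v).tolist() for k,v in c.items()},open("w2.json","w"))
cv2.imwrite("pics/w2b.png",cv2.resize(im,(800,600),interpolation=cv2.INTER_CUBIC))
```

```text
rear tube top [ 0.4704424  -0.14190048  0.111     ]
handle [ 0.50746725 -0.39785765  0.06      ]
t 3.32 p [ 0.5068 -0.3998  0.1998] F [0.12 1.53 0.78] g 0.998
```

View pics/w2b.png

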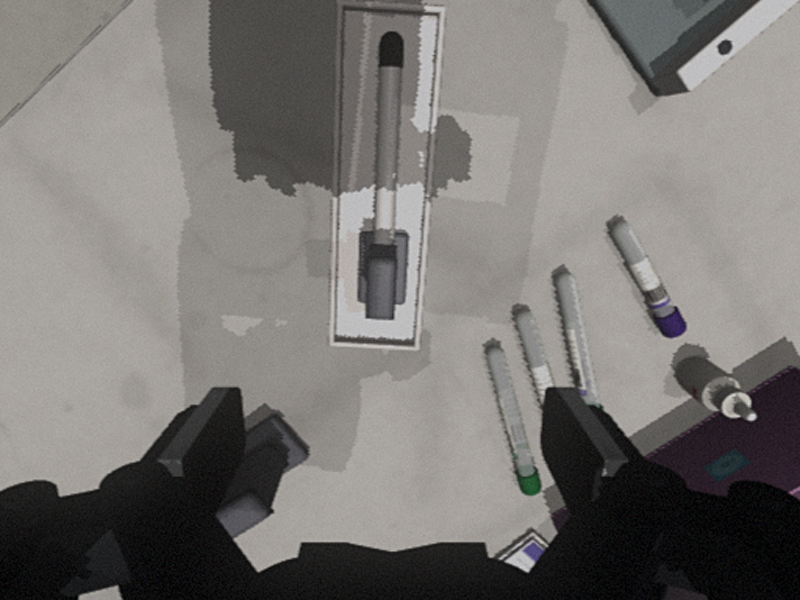

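Run:
```python
from h import *
crop("pics/w2.png","pics/c4.png",200,0,290,112,5)
crop("pics/w2.png","pics/c5.png",200,112,290,232,5)
```

```text
(no output)
```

View pics/c4.png

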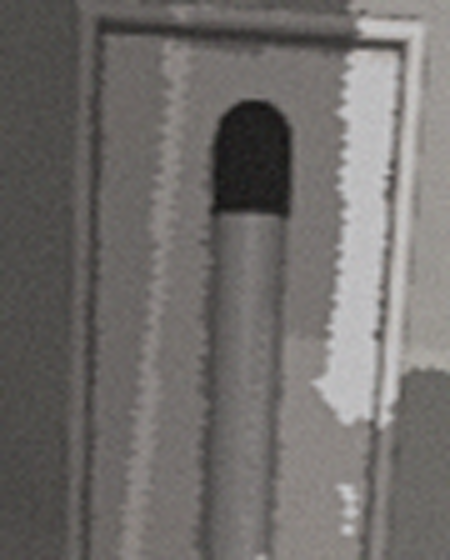

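View pics/c5.png

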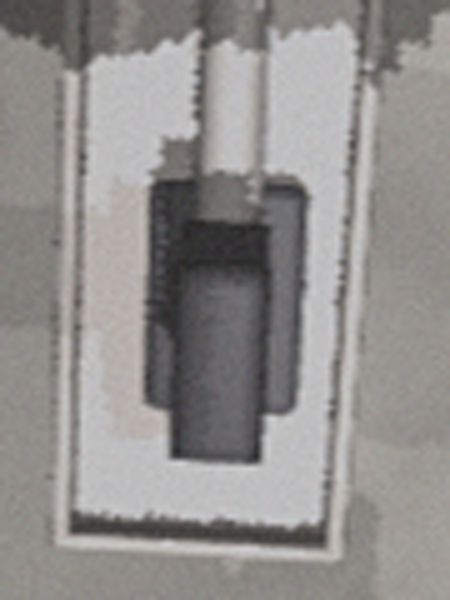

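Run:
```python
from h import *
import json
c={k:np.array(v) for k,v in json.load(open("w2.json")).items()}
def P(w,u,v,z): return px2w(c,200+u/5,(0 if w==4 else 112)+v/5,z)[:2]
tip=P(4,254,100,.013); hd=[P(5,*a,.061) for a in((180,262),(268,265),(262,460),(172,458))]
ft=[P(5,*a,.011) for a in((152,183),(303,185),(297,410),(147,408))]
tr=[P(4,82,8,.011),P(4,422,18,.011),P(5,340,556,.011),P(5,58,548,.011)]
for n,q in(("handle",hd),("foot",ft),("tray",tr)):
    q=np.array(q); f=(q[0]+q[1])/2; r=(q[2]+q[3])/2; d=f-r
    print(n,"c",q.mean(0).round(4),"len",np.linalg.norm(d).round(4),"w",np.linalg.norm(q[0]-q[1]).round(4),np.linalg.norm(q[2]-q[3]).round(4),"ang",np.degrees(np.arctan2(d[1],d[0])).round(2))
    d=tip-q.mean(0); print("  to tip",np.linalg.norm(d).round(4),np.degrees(np.arctan2(d[1],d[0])).round(2))
print("tip",tip)
```

```text
handle c [ 0.5047 -0.4049] len 0.0351 w 0.015 0.0158 ang 140.63
  to tip 0.1378 140.52
foot c [ 0.505  -0.4052] len 0.0467 w 0.03 0.031 ang 141.29
  to tip 0.1382 140.49
tray c [ 0.4662 -0.376 ] len 0.2077 w 0.0597 0.0599 ang 139.82
  to tip 0.0897 139.13
tip [ 0.39838812 -0.31731367]
```

```bash
cat >> h.py <<'E'
SA=np.radians(140.6); SO=np.array([.5049,-.405]); G=.005  # stick angle/origin in tray, grip point G behind origin
AA=np.radians(94.8); AO=np.array([.4905,.0024]); AU=np.array([np.cos(AA),np.sin(AA)]); AV=np.array([np.sin(AA),-np.cos(AA)])
GH=.045-.008   # TCP height above stick underside
def tcp_for_tip(x,y,under,beta):
    "tip at analyser (x,y), underside height world z, stick yawed clockwise by beta rad"
    a=AA-beta; tip=AO+AV*x+AU*y
    p=tip-(.139+G)*np.array([np.cos(a),np.sin(a)])
    return np.r_[p,under+GH], down(a-np.pi/2)
def an(v): v=np.asarray(v); return np.array([v[:2]@AV,v[:2]@AU])
def tip_now(s,beta): 
    a=AA-beta; p=s["ee_pos"][:2]+(.139+G)*np.array([np.cos(a),np.sin(a)]); return an(p-AO)
def F(): s=telemetry.read_state(); return s["contact_force"]
E
python3 - <<'E'
from h import *
u=np.array([np.cos(SA),np.sin(SA)]); g=SO-G*u; q=down(SA-np.pi/2)
robot.reach([*g,.10],q)
robot.movel([*g,.003+GH],rate=.1); st()
move_gripper(0.0,60); st()
robot.movel([*g,.003+GH+.05],rate=.15); st()
p,q=tcp_for_tip(-.085,-.068,.07,0)
print(p,robot.inverse_kinematics(p,q))
E
```

```text
t 4.6 p [ 0.509  -0.4084  0.0402] F [ 0.51 -0.02  0.95] g 1.001
t 5.23 p [ 0.5089 -0.4083  0.0403] F [-1.05 -0.06  2.16] g 0.178
t 5.72 p [ 0.5087 -0.4081  0.09  ] F [ 0.22  0.13 -1.68] g 0.18
[ 0.42353781 -0.2159691   0.107     ] [-5.84531593e-01 -1.42493429e-01  2.15330831e+00 -4.44089210e-16
  1.13077777e+00 -6.68307397e-01]
```

Run:
```python
from h import *
p,q=tcp_for_tip(-.085,-.068,.07,0)
robot.reach(p,q); st()
c=cams.calibration("wrist"); im=cams.grab_frame("wrist")
np.savez("w3",**c); cv2.imwrite("pics/w3.png",cv2.resize(im,(800,600),interpolation=cv2.INTER_CUBIC))
```

```text
t 6.64 p [ 0.4236 -0.2162  0.1065] F [ 0.59  0.1  -1.03] g 0.175
```

View pics/w3.png

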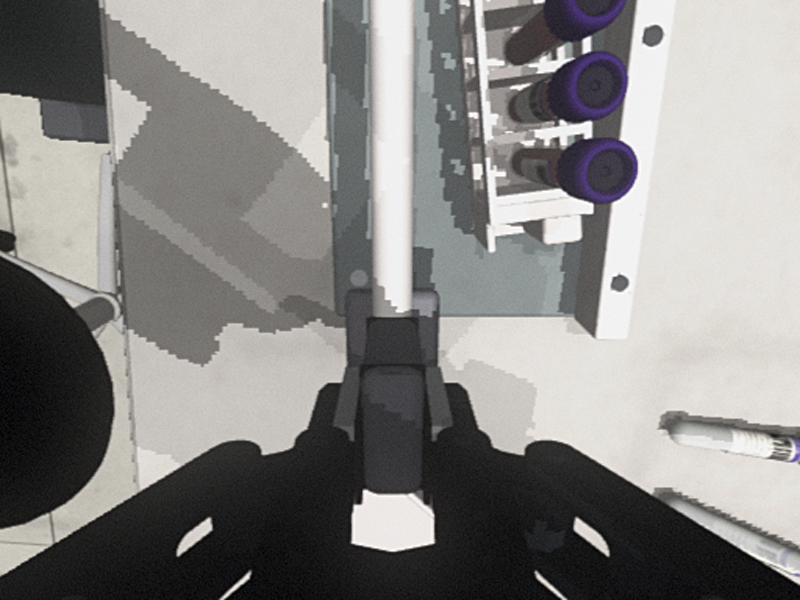

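```bash
cat >> h.py <<'E'
def meanF(n=5):
    f=[]
    for _ in range(n): f.append(telemetry.read_state()["contact_force"]); robot.hold(.02)
    f=np.array(f); return f.mean(0)
E
python3 - <<'E'
from h import *
p,q=tcp_for_tip(-.085,-.068,.016,0)
robot.movel(p,rate=.1); st(); b=meanF(8); print("base",b, an(b)); np.save("base.npy",b)
p,q=tcp_for_tip(-.060,-.068,.016,0)
print(robot.movel(p,rate=.05,f_stop=5)); f=meanF(); print("F an",an(f-b))
p,q=tcp_for_tip(-.035,-.068,.016,0)
print(robot.movel(p,rate=.025,f_stop=4.5)); s=st(); print(tip_now(s,0)); f=meanF(); print("F an",an(f-b))
c=cams.calibration("wrist"); im=cams.grab_frame("wrist")
np.savez("w4",**c); cv2.imwrite("pics/w4.png",cv2.resize(im,(800,600),interpolation=cv2.INTER_CUBIC)); st()
E
```

```text
t 7.38 p [ 0.4239 -0.2163  0.0532] F [-0.48 -0.16 -0.2 ] g 0.18
base [-0.06784448  0.09652846 -1.20907404] [-0.05952924  0.101867  ]
False
F an [-0.41206552 -0.17877477]
True
t 8.97 p [ 0.4655 -0.2121  0.0521] F [-0.87  0.06 -1.88] g 0.178
[-0.04289187 -0.06764644]
F an [0.1671231  0.24059982]
t 9.1 p [ 0.4646 -0.2116  0.0513] F [ 0.8   0.66 -1.79] g 0.182
```

View pics/w4.png

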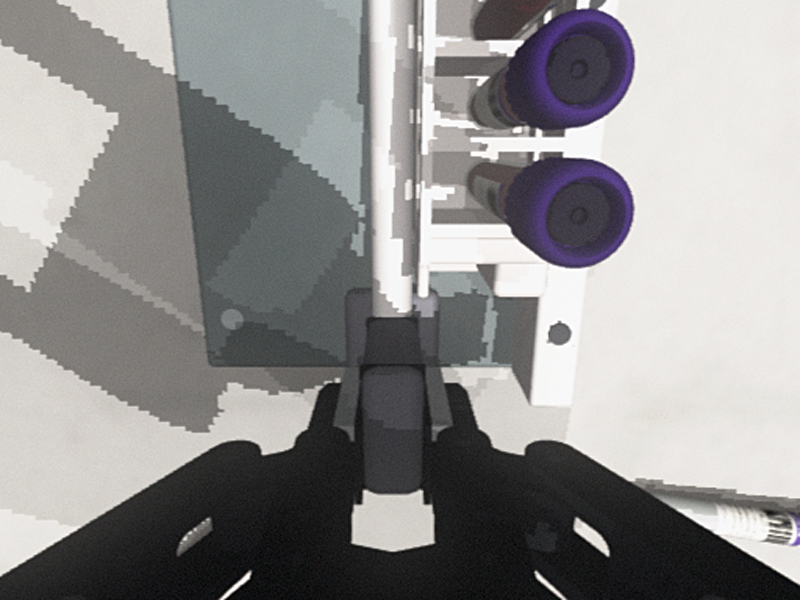

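Run:
```python
from h import *
b=np.load("base.npy")
for x in (-.0425,-.0415,-.0405):
    p,q=tcp_for_tip(x,-.068,.016,0)
    r=robot.movel(p,rate=.015,f_stop=5); s=telemetry.read_state(); f=meanF(6); print(x,r,round(s["t"],2),tip_now(s,0),"F an",an(f-b))
    if an(f-b)[0]<-3: break
```

```text
-0.0425 False 9.43 [-0.04261065 -0.06795901] F an [-0.51284603 -0.2052612 ]
-0.0415 False 9.78 [-0.04226866 -0.06798093] F an [-5.12408408 -0.73641579]
```

Run:
```python
from h import *
c=dict(np.load("w4.npz"))
for n,u,v,z in [("leftcheek out",419,297,.048),("left in",430,297,.048),("right in",495,295,.048),("right out",543,295,.048),("rear L",430,262,.058),("rear R",500,264,.058),("fenceend",540,404,.04),("deckcorner",208,366,.012),("edge far",432,5,.058),("flank far",422,5,.058),("flank near",421,262,.058),("fence outer near",572,404,.04)]:
    print(n,np.round(an(px2w(c,u/1.5625,v/1.5625,z)[:2]-AO)*1e3,1))
b=np.load("base.npy")
p,q=tcp_for_tip(-.060,-.068,.016,0); robot.movel(p,rate=.1)
p,q=tcp_for_tip(-.060,-.20,.016,0); robot.movel(p,rate=.15)
p,q=tcp_for_tip(-.024,-.20,.016,np.radians(5)); robot.movel(p,q,rate=.1); s=st()
cv2.imwrite("pics/t5.png",cams.grab_frame("top")); crop("pics/t5.png","pics/t5c.png",160,190,300,280,5)
cv2.imwrite("pics/s5.png",cams.grab_frame("side")); crop("pics/s5.png","pics/s5c.png",180,110,290,270,4)
c=cams.calibration("wrist"); im=cams.grab_frame("wrist")
np.savez("w5",**c); cv2.imwrite("pics/w5.png",cv2.resize(im,(800,600),interpolation=cv2.INTER_CUBIC)); st()
```

```text
leftcheek out [ -36.  -177.2]
left in [ -33.  -177.2]
right in [ -14.9 -176.6]
right out [  -1.6 -176.6]
rear L [ -33.9 -165.1]
rear R [ -16.2 -165.5]
fenceend [   3.  -214.5]
deckcorner [-111.3 -214.4]
edge far [ -34.8 -107.3]
flank far [ -37.  -107.3]
flank near [ -36.2 -165.1]
fence outer near [  13.  -214.5]
t 11.62 p [ 0.4828 -0.3421  0.0529] F [-0.95 -0.34 -1.62] g 0.176
t 11.78 p [ 0.4823 -0.3425  0.0528] F [-0.04  0.27 -1.29] g 0.177
```

View pics/t5c.png

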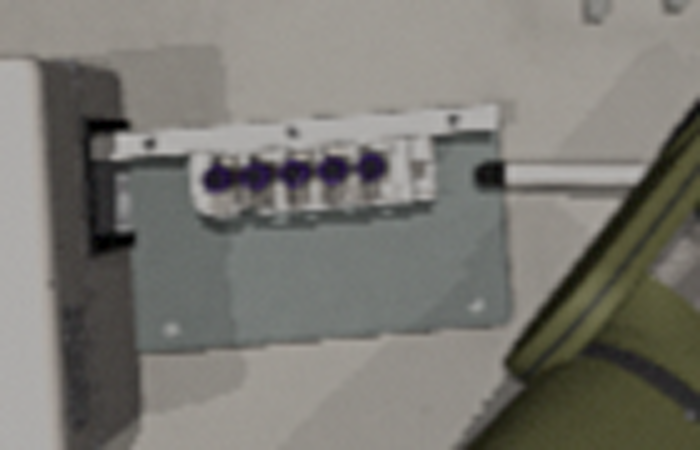

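View pics/w5.png

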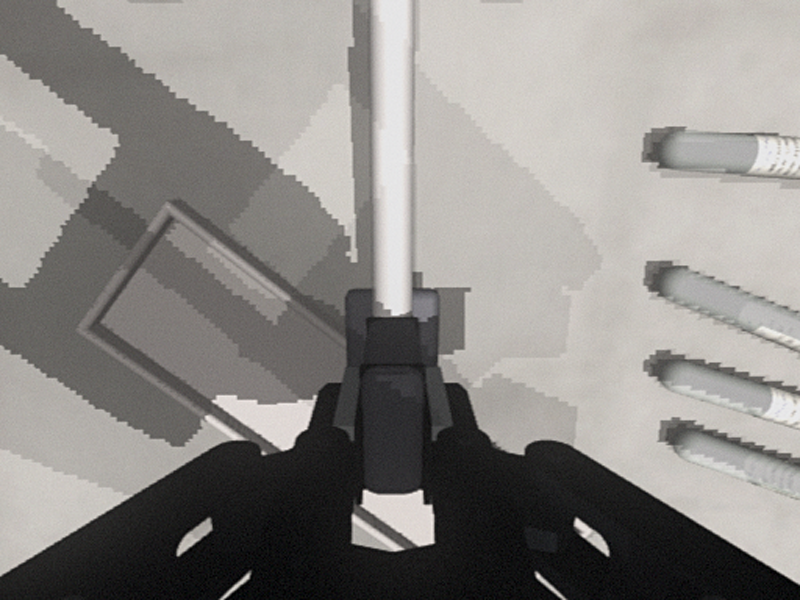

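View pics/s5c.png

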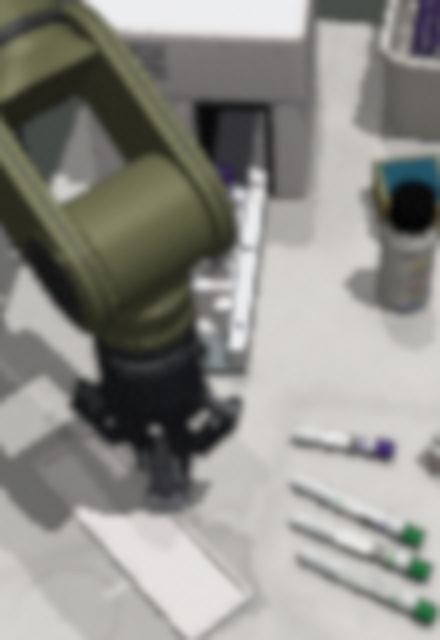

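```bash
cat >> h.py <<'E'
def feed(x,y,yend,step,beta,b,ft=2.5,rate=.03,fmax=13,fs=8,n=4,verbose=1):
    while y<yend-1e-6:
        y=min(y+step,yend); p,q=tcp_for_tip(x,y,.016,beta)
        r=robot.movel(p,q,rate=rate,f_stop=fs); s=telemetry.read_state(); f=-an(meanF(n)-b); t=tip_now(s,beta)
        if verbose: print("t%.2f cmd %.2f %.1f tip %s F %s %s"%(s["t"],x*1e3,y*1e3,np.round(t*1e3,1),np.round(f,1),r))
        if f[1]>fmax or f[0]>9 or r: break
        x+=np.clip(.4*(ft-f[0])/7e3,-.0006,.0006)
    return x,y,f,r
E
python3 - <<'E'
from h import *
beta=np.radians(5)
b=meanF(10); np.save("base2.npy",b); print(b)
p,q=tcp_for_tip(-.0235,-.170,.016,beta); print(robot.movel(p,q,rate=.06,f_stop=5)); st()
print(feed(-.0235,-.170,-.150,.004,beta,b,fs=6))
E
```

```text
[-0.39054565 -0.07900414 -1.49387017]
False
t 12.59 p [ 0.481  -0.3128  0.0532] F [-0.05 -0.08 -0.64] g 0.179
t12.88 cmd -23.50 -166.0 tip [ -23.5 -166. ] F [-0.  -0.2] False
t13.22 cmd -23.35 -162.0 tip [ -23.3 -162.1] F [-0.5  1.2] False
t13.57 cmd -23.18 -158.0 tip [ -23.2 -157.8] F [-0.2  0.6] False
t13.93 cmd -23.03 -154.0 tip [ -23.1 -153.7] F [0.4 0.9] False
t14.28 cmd -22.91 -150.0 tip [ -23.  -149.7] F [0.9 1.2] False
(np.float64(-0.022816720007367328), -0.15, array([0.85339142, 1.18497263]), False)
```

Run:
```python
from h import *
beta=np.radians(5); b=np.load("base2.npy")
print(feed(-.0226,-.150,-.100,.006,beta,b,fs=7))
```

```text
t14.69 cmd -22.60 -144.0 tip [ -22.6 -143.5] F [0.1 0.7] False
t15.11 cmd -22.46 -138.0 tip [ -22.5 -137.5] F [-0.1  0. ] False
t15.53 cmd -22.31 -132.0 tip [ -22.3 -131.6] F [-0.3  0.4] False
t15.94 cmd -22.16 -126.0 tip [ -22.2 -125.6] F [-0.5  0.4] False
t16.36 cmd -21.99 -120.0 tip [ -22.  -119.6] F [-0.1  0.7] False
t16.77 cmd -21.84 -114.0 tip [ -21.9 -113.6] F [-0.2  0.5] False
t17.19 cmd -21.68 -108.0 tip [ -21.7 -107.6] F [-0.2  0.7] False
t17.61 cmd -21.53 -102.0 tip [ -21.6 -101.6] F [-0.1  0.4] False
t17.93 cmd -21.38 -100.0 tip [ -21.4 -100. ] F [0.4 1.3] False
(np.float64(-0.021261853148340042), -0.1, array([0.44446105, 1.27820862]), False)
```

Run:
```python
from h import *
beta=np.radians(5); b=np.load("base2.npy")
x=-.0212
for i in range(8):
    x+=.0004; p,q=tcp_for_tip(x,-.0995,.016,beta); robot.movel(p,q,rate=.01,f_stop=6); f=-an(meanF(4)-b); print(round(x*1e3,2),np.round(f,1))
    if f[0]>2: break
print(feed(x,-.0995,-.0755,.006,beta,b,fs=7))
im=cams.grab_frame("top"); cv2.imwrite("pics/t6.png",im); crop("pics/t6.png","pics/t6c.png",160,190,300,280,5)
c=cams.calibration("wrist"); im=cams.grab_frame("wrist")
np.savez("w6",**c); cv2.imwrite("pics/w6.png",cv2.resize(im,(800,600),interpolation=cv2.INTER_CUBIC)); st()
```

```text
-20.8 [1.  2.8]
-20.4 [1.9 4. ]
-20.0 [3.  4.3]
t19.29 cmd -20.00 -93.5 tip [-20.3 -93. ] F [2.6 1.9] False
t19.71 cmd -20.00 -87.5 tip [-20.2 -87.5] F [3.2 2.4] False
t20.12 cmd -20.04 -81.5 tip [-20.2 -81.5] F [3.5 2.9] False
t20.54 cmd -20.10 -75.5 tip [-20.2 -75.4] F [3.6 2.7] False
(np.float64(-0.020164869453995204), -0.0755, array([3.64448099, 2.71027451]), False)
t 20.71 p [ 0.4762 -0.2185  0.0529] F [-4.17 -2.97 -1.59] g 0.181
```

View pics/t6c.png

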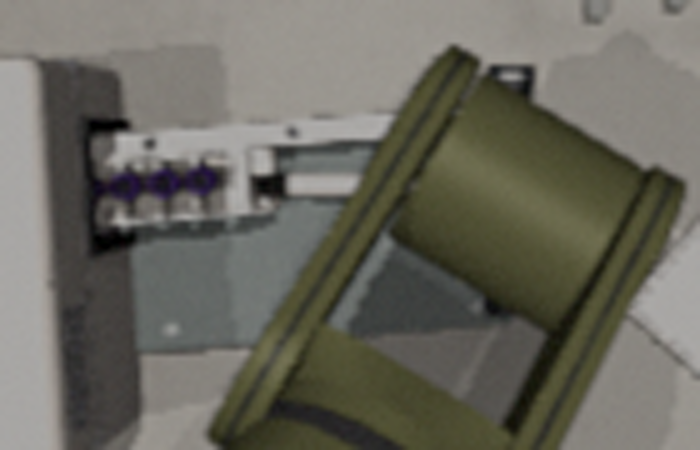

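View pics/w6.png

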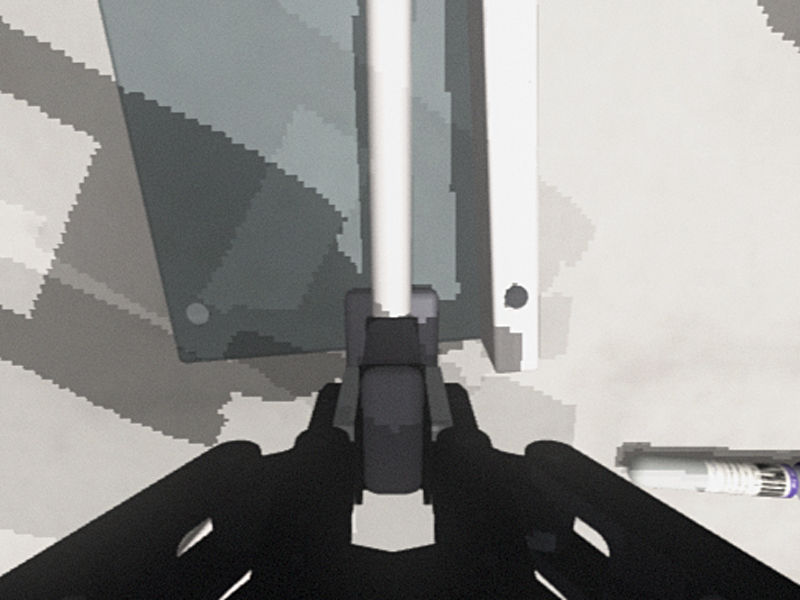

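Run:
```python
from h import *
beta=np.radians(5); b=np.load("base2.npy")
x,y,f,r=feed(-.0202,-.0755,-.022,.008,beta,b,fs=7,ft=2.5)
if not r: x,y,f,r=feed(x,y,-.001,.003,beta,b,fs=9,ft=2.2,rate=.02,fmax=12)
print(x,y)
```

```text
t21.12 cmd -20.20 -67.5 tip [-20.2 -67.4] F [3.3 2.3] False
t21.61 cmd -20.25 -59.5 tip [-20.2 -59.4] F [3.6 2.2] False
t22.09 cmd -20.31 -51.5 tip [-20.3 -51.4] F [2.9 2.2] False
t22.57 cmd -20.33 -43.5 tip [-20.3 -43.4] F [3.3 2. ] False
t23.06 cmd -20.38 -35.5 tip [-20.4 -35.4] F [2.5 2.1] False
t23.54 cmd -20.38 -27.5 tip [-20.4 -27.4] F [3.3 2. ] False
t23.94 cmd -20.43 -22.0 tip [-20.4 -21.9] F [2.3 2.2] False
t24.31 cmd -20.41 -19.0 tip [-20.4 -19.1] F [2.7 3.3] False
t24.68 cmd -20.44 -16.0 tip [-20.4 -16. ] F [2.5 2.6] False
t25.04 cmd -20.45 -13.0 tip [-20.4 -13. ] F [2.4 2.8] False
t25.41 cmd -20.46 -10.0 tip [-20.5  -9.9] F [2.9 2.3] False
t25.77 cmd -20.50 -7.0 tip [-20.5  -6.9] F [2.5 2.1] False
t26.14 cmd -20.52 -4.0 tip [-20.3  -5. ] F [2.8 6.1] False
t26.51 cmd -20.56 -1.0 tip [-20.3  -2.2] F [3.2 7. ] False
-0.02061461591786714 -0.0010000000000000018
```

Run:
```python
from h import *
beta=np.radians(5); b=np.load("base2.npy")
x,y,f,r=feed(-.0206,-.001,.015,.002,beta,b,fs=6,ft=2.2,rate=.02,fmax=12)
if not r and f[1]<12: x,y,f,r=feed(x,y,.021,.001,beta,b,fs=6,ft=2.2,rate=.01,fmax=12,n=3)
print(x,y)
```

```text
t26.82 cmd -20.60 1.0 tip [-20.3  -0.2] F [2.9 6.3] False
t27.14 cmd -20.64 3.0 tip [-20.4   1.9] F [3.  6.6] False
t27.46 cmd -20.69 5.0 tip [-20.4   4.1] F [3.1 5.5] False
t27.77 cmd -20.74 7.0 tip [-20.5   6.2] F [2.5 4.9] False
t28.09 cmd -20.76 9.0 tip [-20.5   8.3] F [2.8 5.1] False
t28.41 cmd -20.79 11.0 tip [-20.5  10.2] F [2.6 5.4] False
t28.73 cmd -20.81 13.0 tip [-20.5  12.3] F [2.7 5.5] False
t29.04 cmd -20.84 15.0 tip [-20.6  14.3] F [2.7 5.3] False
t29.36 cmd -20.87 16.0 tip [-20.6  15.2] F [2.8 5.6] False
t29.66 cmd -20.91 17.0 tip [-20.6  16.3] F [2.9 5.5] False
t29.96 cmd -20.95 18.0 tip [-20.7  17.5] F [1.8 5. ] False
t30.26 cmd -20.93 19.0 tip [-20.8  19.1] F [2.1 2.4] False
t30.56 cmd -20.92 20.0 tip [-21.   20.7] F [ 1.3 -0.7] False
t30.86 cmd -20.87 21.0 tip [-20.9  21.2] F [ 1.1 -0.3] False
-0.02080583958613295 0.021
```

Run:
```python
from h import *
beta=np.radians(5); b=np.load("base2.npy")
x,y,f,r=feed(-.0206,.021,.032,.001,beta,b,fs=6,ft=2.0,rate=.01,fmax=7,n=4)
print(x,y)
```

```text
t31.16 cmd -20.60 22.0 tip [-20.6  21.7] F [1.8 2.5] False
t31.48 cmd -20.59 23.0 tip [-20.6  22.7] F [2.7 4.5] False
t31.79 cmd -20.63 24.0 tip [-20.5  23.3] F [2.6 5.1] False
t32.11 cmd -20.66 25.0 tip [-20.3  23.5] F [3.1 8.7] False
-0.020660910971260667 0.025000000000000005
```

Run:
```python
from h import *
beta=np.radians(5); b=np.load("base2.npy")
x,y,f,r=feed(-.0207,.025,.0258,.0004,beta,b,fs=6,ft=2.0,rate=.01,fmax=12,n=4)
# relax and withdraw straight back
p,q=tcp_for_tip(-.0230,.020,.016,beta); robot.movel(p,q,rate=.05); print(-an(meanF(5)-b))
cv2.imwrite("pics/s7.png",cams.grab_frame("side")); crop("pics/s7.png","pics/s7c.png",190,80,290,210,6)
```

```text
t32.42 cmd -20.70 25.4 tip [-20.3  23.5] F [3.2 9.4] False
t32.74 cmd -20.77 25.8 tip [-20.2  23.6] F [ 3.4 10.3] False
[-0.4609317   0.06417384]
```

View pics/s7c.png

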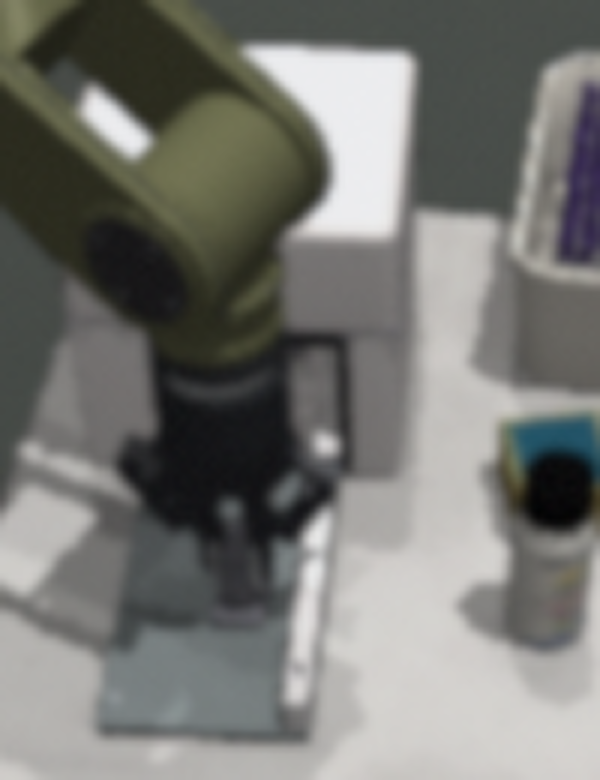

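Run:
```python
from h import *
beta=np.radians(5); b=np.load("base2.npy")
p,q=tcp_for_tip(-.0238,-.02,.016,beta); print(robot.movel(p,q,rate=.08,f_stop=5)); print(-an(meanF(3)-b))
p,q=tcp_for_tip(-.030,-.16,.016,beta); print(robot.movel(p,q,rate=.15,f_stop=8))
p,q=tcp_for_tip(-.030,-.16,.09,beta); robot.movel(p,q,rate=.15)
u=np.array([np.cos(SA),np.sin(SA)]); g=SO-G*u; q=down(SA-np.pi/2)
robot.reach([*g,.08+GH],q); st()
robot.movel([*g,.012+GH],rate=.1); meanF(3); print(robot.movel([*g,.002+GH],rate=.02,f_stop=4)); st()
move_gripper(1.0); st()
robot.movel([*g,.17],rate=.12); st()
c=cams.calibration("wrist"); im=cams.grab_frame("wrist")
np.savez("w8",**c); cv2.imwrite("pics/w8.png",cv2.resize(im,(800,600),interpolation=cv2.INTER_CUBIC)); st()
```

```text
False
[-0.05993739  0.20289351]
False
t 36.58 p [ 0.5082 -0.4074  0.1155] F [-0.97 -0.49 -1.07] g 0.178
True
t 37.92 p [ 0.5089 -0.4084  0.0403] F [ 0.98 -0.05  4.4 ] g 0.174
t 38.61 p [ 0.5081 -0.4076  0.039 ] F [ 0.51  0.53 -0.1 ] g 1.0
t 39.85 p [ 0.5082 -0.4077  0.1686] F [-0.4   0.19 -0.54] g 1.001
t 39.9 p [ 0.5082 -0.4077  0.1685] F [-0.   -0.06  0.23] g 0.999
```

View pics/w8.png

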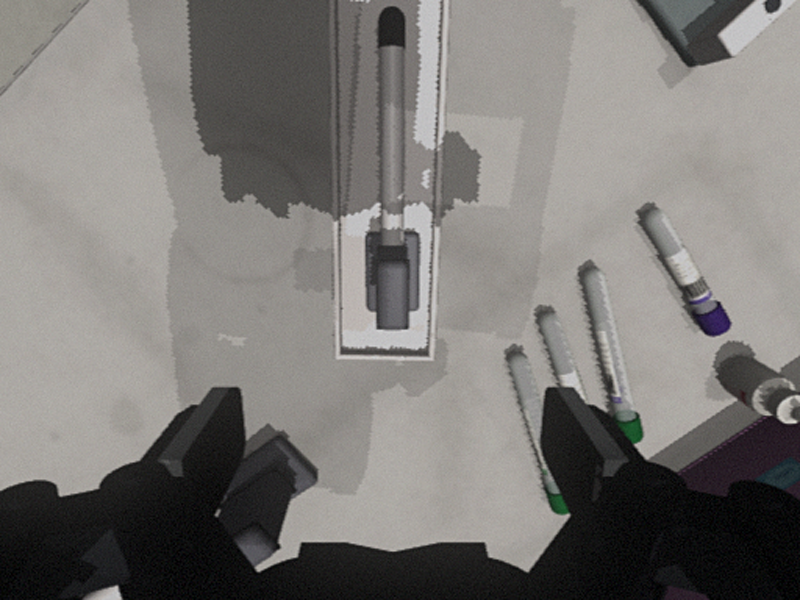

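Run:
```python
from h import *
cv2.imwrite("pics/s9.png",cams.grab_frame("side")); crop("pics/s9.png","pics/s9c.png",195,110,265,210,7)
cv2.imwrite("pics/t9.png",cams.grab_frame("top")); crop("pics/t9.png","pics/t9c.png",150,190,290,280,5)
st()
```

```text
t 40.0 p [ 0.5084 -0.4078  0.1687] F [-0.12 -0.25 -0.35] g 0.996
```

View pics/s9c.png

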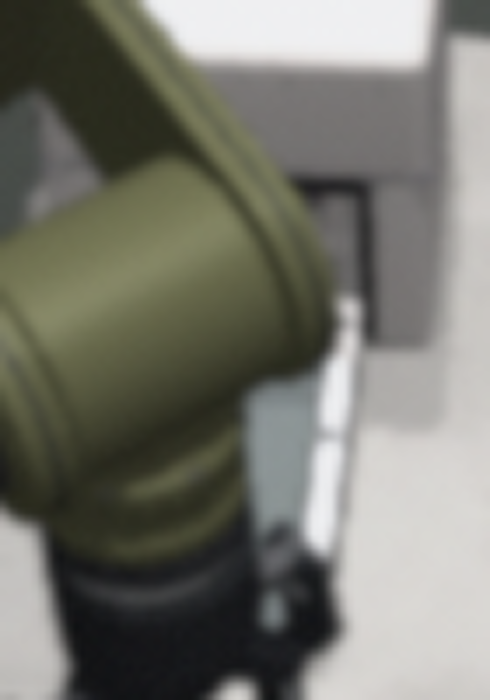

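View pics/t9c.png

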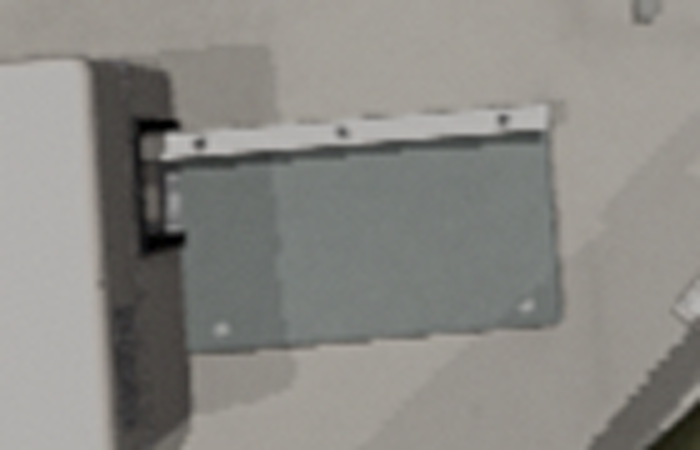

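Run:
```python
from h import *
robot.move_joints([-1.402,.124,1.65,0,1.367,-.083])
cv2.imwrite("pics/s10.png",cams.grab_frame("side")); crop("pics/s10.png","pics/s10c.png",195,110,265,195,8)
cv2.imwrite("pics/t10.png",cams.grab_frame("top")); crop("pics/t10.png","pics/t10c.png",270,190,360,270,7)
st()
```

```text
t 41.64 p [ 0.1626 -0.6294  0.242 ] F [ 0.2  -0.02 -0.48] g 1.0
```

View pics/s10c.png

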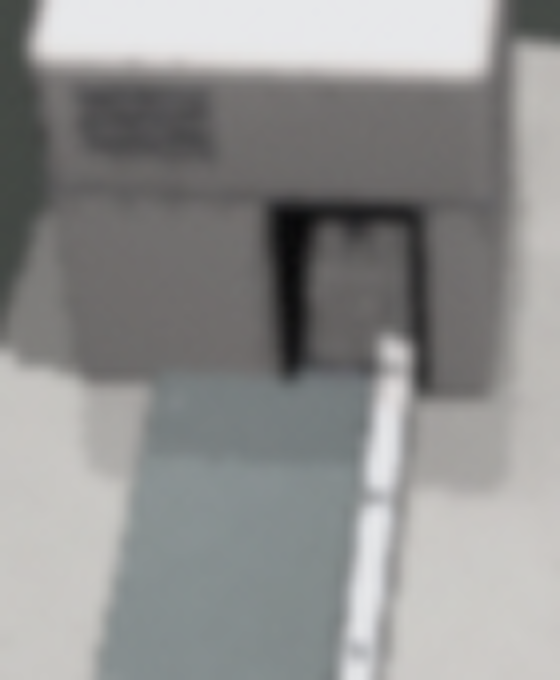

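View pics/t10c.png

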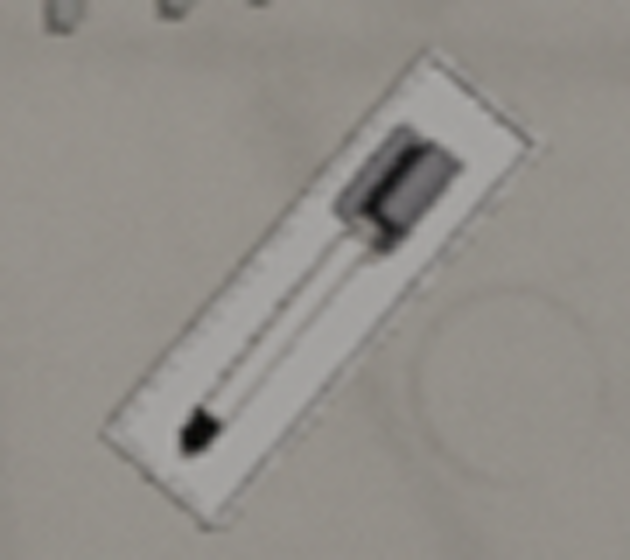

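Run:
```python
from rig import robot
print(robot.job_done())
```

```text
the job is handed in; nothing more can be done
None
```

I handed the job in at about 42 s of the 72 s. The rack went home in the tunnel, the stick is back in its tray, and my checks found no faults.

- **Squaring:** I swept the stick's bar against the rack's open flank until it was pressed on the fence with about 5 N. In the wrist picture the flank then lay 36–37 mm from the fence face along its length, so the rack was flush and still outside the mouth.
- **Feeding:** I pushed with the nose in the rack's socket, at about 2–3 N along the fence and about 3 N against it. For the first 15 mm or so inside the mouth the side press read only about 0 to 0.5 N. I corrected it before going on, while the rack was still in the 1–9 cm zone.
- **Roller and stop:** The push force rose to about 7 N on the roller, dropped to about zero at the notch, then climbed steeply at the firm stop, where I stopped at about 10 N. By the tip position the leading end is about 144 mm past the mouth. The highest push I read was about 10 N, and the highest press on the fence about 5 N.
- **Stick:** The last wrist and top pictures show it lying flat and straight on the tray floor, with the gripper open and the arm clear of everything.

**Not checked directly:** the roller's travel can't be read or seen, so "in the notch" rests on the force pattern and the firm stop. In the last pictures the rack's rear is deep in the tunnel's shadow, so I could not measure final flushness there. The side press was still about 3 N at the stop, and the stick came out of the socket without any noticeable drag.

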